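# Set up the die carriage of a watch-case press

## Task

On the watch-case press bed, swing the clamp lever fully open, slide the carriage until its pointer lines up with the index clip, and swing the lever fully back to lock it. Then screw the knurled cap on clockwise until it bottoms out, back it off a quarter turn so that the die can float, and finish while still holding the cap there in the gripper. Leave the watch, the parts tray and the loupe where they are.

Things in the scene. Friction and masses are not known exactly. Their poses are not given: they have to be found in the camera images.
- bed: Fixed dark steel bed plate, 130 (x) x 320 (y) x 14 mm, with a 50 mm wide steel rail on it along its y, top of the rail 30 mm above the bench. Origin: centre of the underside, on the bench. It stands anywhere on the bench with a yaw up to 0.35 rad either way. Its x axis points away from the robot, its y axis along the rail, z up. All directions below are those of the bed.
- carriage (a joint): Position of the grey-painted carriage along the rail, 0 to 0.10 m, growing towards the bed's +y. The carriage is 80 (x) x 180 (y) mm, its top is 58 mm above the bench. The cap stands on its middle, a push fin near its -y end, the lever near its +y end. Unlocked it slides with about 3 N; with the lever locked a brake holds it against more than 15 N.
- fin_top (a point): Middle of the top of the push fin, an upright grey plate on the carriage 80 mm to the -y side of the cap's axis: 32 mm wide (x), 10 mm thick (y), 38 mm high, its top 96 mm above the bench. Pinch it across its thickness to slide the carriage; there are 53 mm of free room between it and the cap, so do not open the fingers wide there.
- pointer (a point): Tip of the pointer, a 3 mm wide bare steel lug on the carriage's far (+x) side, level with the cap's axis (same y), 36 mm above the bench and 49 mm from the rail's centre line. A dark line on the carriage top leads to it.
- index_line (a point): Top of the 3 mm wide upright blade of the small steel index clip (20 mm wide) that sits fixed on the bed's far (+x) edge, 55 mm from the rail's centre line, 32 mm above the bench. The pointer lines up with it when both have the same y along the bed. Its axes are parallel to the bed's. Start: 25 to 95 mm to the +y side of the pointer.
- lever (a joint): Angle of the clamp lever on the carriage, 0 to 1.1 rad: 0 (against its stop) is locked, the arm then lies along +y; it grows as the lever turns clockwise seen from above, its free end swinging towards +x, to 1.1 (other stop), fully open. It stays where it is left and needs about 0.15 to 0.25 N m, 3 to 5 N at the knob. The brake bites below about 0.4 rad.
- lever_knob (a point): Middle of the top of the lever's upright black round grip, 18 mm diameter, 35 mm high, its top 108 mm above the bench, rising from the end of the flat 14 mm wide lever arm, 60 mm from the pivot. The grip does not spin on the arm.
- lever_pivot (a point): The vertical pivot axis of the lever, on the carriage 65 mm to the +y side of the cap's axis, 74 mm above the bench.
- cap (a joint): Angle of the knurled cap on its stud, 0 to 3.0 rad, growing as it is turned clockwise seen from above (tightening; it goes down 8 mm a turn). 3.0 is bottomed out on the collar, a hard stop. It starts between 0.2 and 1.0. It turns with about 0.06 N m and stays where it is left. A single raised rib on the cap's top runs from its centre to its rim; it points to +y (to the lever's pivot) when the cap is bottomed out, so to -x, towards the robot, a quarter turn back from there.
- cap_top (a point): Middle of the cap's top face. The cap is a round steel cylinder, 44 mm diameter and 40 mm high, its axis vertical; the 3.5 mm high rib stands above this face. Bottomed out the face is 110 mm above the bench and its underside rests on a 60 mm diameter collar whose top is 70 mm above the bench; unscrewed to 0 it is 3.8 mm higher.
- watch: Bystander: wristwatch on a grey pillow, 80 x 46 x 47 mm, loose, origin under its centre. Beyond the bed (+x side).
- tray: Bystander: small wooden parts tray, 110 x 80 x 22 mm, loose, origin under its centre. Beyond the bed (+x side).
- loupe: Bystander: black eye loupe, 38 mm diameter, 38 mm high, loose, standing; origin under its centre. To the side of the bed (+y).

How it is judged:
On the way, in this order (a step that is already met when the one before it is completed fails the run):
1. the lever is swung open (value of joint lever above 0.85 rad), for 0.1 s.
2. with the lever open, the pointer stands at the index (value of joint lever above 0.5 rad and y of pointer in the frame of index_line between -0.004 and 0.004 m), for 0.2 s.
3. the lever is locked again with the pointer at the index (value of joint lever below 0.15 rad and y of pointer in the frame of index_line between -0.004 and 0.004 m), for 0.1 s.
4. the cap is bottomed out (value of joint cap above 2.92 rad), for 0.05 s.
At the end, for the whole second after the job is handed in: The cap stands still a quarter turn (1.57 rad, within 0.3 rad) back from bottomed out, joint value 1.13 to 1.73, and the fingers still hold it with more than 1.5 N; the lever is locked (below 0.15 rad) and the pointer is within 4 mm of the index along the bed (all of step 3 and value of joint cap between 1.13 and 1.73 rad and velocity of joint cap between -0.1 and 0.1 rad/s and contact force between the fingers and cap above 1.5 N); the arm keeps its last pose, push and grip.
It fails at once if the watch, tray or loupe is pushed from its place (more than 15 mm) (distance of any of watch, tray, loupe from where it was at the start of the episode above 0.015 m).
It also fails if it takes over 72 s, if anything falls off the work surface, if the arm or the gripper's body presses on something with over 40 N, if the wrist force passes 120 N, or if a joint passes its speed limit or range.

## Robot

A 6-joint arm with a two-finger parallel gripper is mounted at the origin on the work surface. World frame = base frame: x ahead of the robot, y to its left, z up, the work surface at z = 0. Lengths are in m, angles in rad, forces in N, time in s.
With the tool pointing down it reaches from about 0.35 to 0.85 m from the base axis. Payload 8.1 kg.
Tool frame: the origin (TCP) lies at the very end of the fingers, on their centre line; the grasp point (between the pads) lies 19 mm behind it; x points along the fingers, y is the direction in which the jaws open and shut, and the axes are right-handed (so a half turn about x gives the same grasp; the last joint's range is limited). The gripper opens to 93 mm and grips with 3 to 60 N. Pads are 15 mm wide; open, the fingers measure 128 mm over their backs; the gripper's body (75 mm by 188 mm) begins 65 mm behind the grasp point.
Start: joints at [1.031, 0.13, 1.488, -0, 1.523, -0.085], TCP at [0.264, 0.539, 0.219] pointing down, gripper open.
Joint ranges: [-2.96, 2.96], [-0.89, 2.26], [0.02, 2.5], [-1.34, 4.48], [0, 2.73], [-2.66, 2.66]. Speed limits (rad/s): [2.39, 2.39, 2.79, 3.14, 3.14, 3.14].

## Interface

Orientations are given as a rotation vector (axis times angle).
In Python, from plant import * gives the robot as it stands. The module is installed in compiled form; this text tells all that it offers.
- The arm moves only by the tool apply_moves, never from a script. Its argument "series" is a list of rows, each an object with "jaw": the gripper's target within -1 to 1 (shut at 1, half-way at 0, fully open at -1); "linear": the shift along the tool's x, y, z normalised to -1 to 1, where 1 is 0.6 m, a list of three; "roll": the turn about the tool's x normalised to -1 to 1, where 1 is 30 degrees. A call has 1 to 20 rows; each row is the pose to reach, as a shift and turn from the pose measured when the call began, along the tool's axes at that moment; what a row does not reach only later rows make up. A row lasts 1/8 s, in which the tool goes at most 62.5 mm and 10.7 degrees, less where a joint would pass 70% of its speed; a pose out of reach is approached as far as the arm can. A call with a number of a shift or a turn outside -1 to 1 is refused whole. A call with a gripper value outside its range is refused whole. The fingers move at their own pace and stop on an object; "force" is the grip in N (left out, the last holds). Time passes only in rows, so rows that repeat a pose let the fingers close. It gives the time, the measured TCP pose, the force and the opening at its end, in the units of the state.
- read_state(): the state, without advancing time (a new reading comes with each control period).
- read_camera(name): name is "side" or "top" or "wrist"; returns a dict with "pixels" (400x640x3 uint8, blue, green, red), "intrinsics" (3x3 intrinsics, pixels), "D" ([k1, k2, p1, p2, k3] as OpenCV has them; the pictures are not rectified), "rvec" (rotation vector, rad) and "tvec" (3), from world to camera coordinates, as OpenCV has them; the wrist camera has in their place "tool_from_camera" (4x4, takes a point from camera to tool coordinates, whose origin is the TCP and whose axes are the tool frame's). Camera axes: x right, y down, z forward; pixel columns grow to the right and rows downward; lengths in m; the calibration is good to about 2 mm. A picture is of the moment at which its call begins: read the wrist's pose just before it. There is no depth.
- close_job(): hands the job in, once; it reports no verdict.
The state is a dict: "t": time; "q": joint angles; "dq": joint speeds; "joint_torque": joint torques, N m; "tool_pos": TCP position; "orientation": TCP orientation; "force": force on the tool from outside, world axes, zero at the start; "wrist_torque": the same for the moment, N m; "opening": finger opening in m.
Only numpy, scipy, OpenCV 4.12 (cv2) and the standard library are available. Lean on these libraries where they do the work, as an engineer would, in place of code of your own. Each camera call takes 0.05 s, during which the arm holds its last target. There are 200 camera calls.

## Working session

There is one attempt and no reset: what is moved stays moved. The work goes in short steps, Python scripts to look and compute and a tool call to move; the robot and the scene stay as the last step left them, time stands still between calls to the robot, and variables do not carry over. Pictures are saved under pics/ and viewed, about 8 in all and at most 12, crops included, and the job is handed in when it is done.

Besides the shell and the picture viewer there is one more tool, called after "Emit:" by a JSON object that holds its "fn" and its "kwargs", one argument or row to a line. apply_moves: Moves the arm, as the interface text tells. Its arguments: {"type":"object","properties":{"series":{"type":"array"},"force":{"type":"number"}},"required":["series"]}

```bash
mkdir -p pics
python3 - <<'E'
from plant import *
import cv2,json
s=read_state();print(s)
for n in("top","side"):
    c=read_camera(n);cv2.imwrite(f"pics/{n}1.png",c["pixels"])
    print(n,c["intrinsics"].tolist() if hasattr(c["intrinsics"],'tolist') else c["intrinsics"],c["D"],c["rvec"],c["tvec"])
c=read_camera("wrist");print(c["tool_from_camera"],c["intrinsics"])
E
```

```text
{'t': 0.0, 'q': array([ 1.03058933e+00,  1.31114675e-01,  1.48926291e+00, -5.02791414e-06,
        1.52302376e+00, -8.54067369e-02]), 'dq': array([-2.96574325e-04,  9.95083188e-05,  1.26342423e-04, -5.11811465e-04,
       -3.71644260e-04,  5.03515091e-04]), 'joint_torque': array([ 6.60557475e-05, -5.59818542e+01, -4.91776228e+01,  7.67109124e-02,
        3.47817480e-02, -1.87069522e-04]), 'tool_pos': array([0.26326108, 0.53852637, 0.21762422]), 'orientation': array([ 0.35530547,  1.5417682 , -0.35803052]), 'force': array([ 0.07223183,  0.19285004, -0.09526607]), 'wrist_torque': array([ 0.06490768,  0.01212539, -0.02127168]), 'opening': 0.09313843114181444}
top [[414.62623468798165, 0.0, 321.57015080951675], [0.0, 414.62623468798165, 192.70975516973257], [0.0, 0.0, 1.0]] [-0.01865818  0.          0.          0.          0.        ] [ 2.1436031  -2.14834235  0.20772273] [0.06743412 0.61988662 0.89581625]
side [[416.5137236331912, 0.0, 315.9416975532496], [0.0, 416.5137236331912, 201.06019844755662], [0.0, 0.0, 1.0]] [-0.02339168  0.          0.          0.          0.        ] [ 0.55280229 -2.75566058  1.03042258] [0.59045523 0.1993237  0.77985854]
[[-5.89777245e-04 -2.77499194e-01  9.60725689e-01 -1.65488824e-01]
 [ 9.99999611e-01 -7.93698432e-04  3.84632517e-04 -5.15511220e-04]
 [ 6.55791260e-04  9.60725542e-01  2.77499554e-01 -7.73150966e-02]
 [ 0.00000000e+00  0.00000000e+00  0.00000000e+00  1.00000000e+00]] [[295.53815072   0.         314.92288159]
 [  0.         295.53815072 200.79819773]
 [  0.           0.           1.        ]]
```

View pics/top1.png

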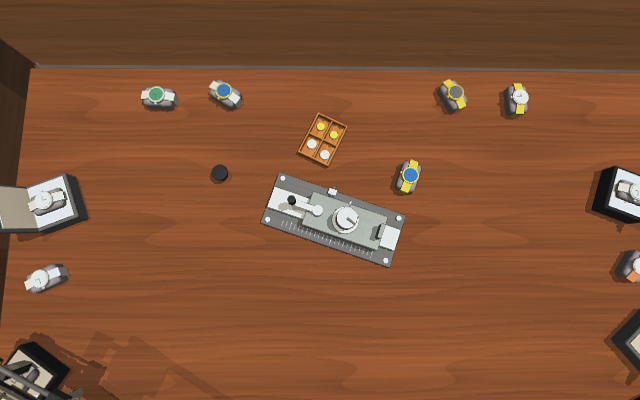

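View pics/side1.png

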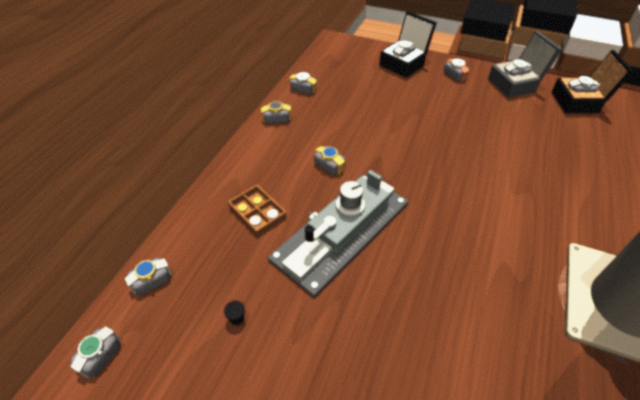

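The top view shows the bed with its corners at about (279,174), (263,222), (391,267) and (405,216). The cap is at (346,219), the knob at (291,201), the fin at (379,232), the clip at (332,191) and the pointer near (351,202). The side view agrees: the lever is locked and the start layout is as described.

```bash
cat > h.py <<'E'
from plant import *
import cv2,numpy as np
from scipy.spatial.transform import Rotation as R
def cast(c,uv,z,T=None):
    """pixels -> world points on plane z; T=(tool pos, rotvec) for wrist"""
    uv=np.asarray(uv,float).reshape(-1,1,2)
    n=cv2.undistortPoints(uv,c["intrinsics"],np.asarray(c["D"]))[:,0]
    d=np.c_[n,np.ones(len(n))]
    if T is None:
        Rm=cv2.Rodrigues(np.asarray(c["rvec"],float))[0];o=-Rm.T@np.ravel(c["tvec"]);d=d@Rm
    else:
        Rt=R.from_rotvec(T[1]).as_matrix();M=c["tool_from_camera"]
        o=np.ravel(T[0])+Rt@M[:3,3];d=d@(Rt@M[:3,:3]).T
    return o+d*((z-o[2])/d[:,2])[:,None]
def to_tool(s,dp):
    return R.from_rotvec(s["orientation"]).as_matrix().T@np.asarray(dp)
E
python3 - <<'E'
from h import *
c=read_camera("top");im=c["pixels"]
hsv=cv2.cvtColor(im,cv2.COLOR_BGR2HSV)
m=(hsv[...,1]<90).astype(np.uint8)*255
m[:165]=0;m[275:]=0;m[:,:255]=0;m[:,415:]=0
n,l,st,_=cv2.connectedComponentsWithStats(m);k=1+np.argmax(st[1:,4]);m=(l==k).astype(np.uint8)
ct=max(cv2.findContours(m,0,2)[0],key=cv2.contourArea)
r=cv2.minAreaRect(ct);b=cv2.boxPoints(r);print(r,b.tolist())
P=cast(c,b,.014)[:,:2];print(P,np.linalg.norm(np.diff(P,axis=0),axis=1),P.mean(0))
e=P-np.roll(P,1,axis=0);e=e[np.argmax(np.linalg.norm(e,axis=1))];e*=np.sign(e[1]);yaw=np.arctan2(-e[0],e[1])
print("yaw",yaw);Y=np.array([-np.sin(yaw),np.cos(yaw)]);X=np.array([np.cos(yaw),np.sin(yaw)])
for nm,uv,z in[("cap",(346,219),.112),("knob",(291,201),.108),("pivot",(318,210),.076),("fin",(379,232),.096),("clip",(332,191),.032),("ptr",(351,202.5),.036)]:
    p=cast(c,[uv],z)[0,:2];d=p-P.mean(0);print(nm,p,"bed",d@X,d@Y)
x=cv2.resize(im[165:275,255:415],None,fx=5,fy=5,interpolation=cv2.INTER_CUBIC);cv2.imwrite("pics/top2.png",x)
s=read_state();Rt=R.from_rotvec(s["orientation"]).as_matrix();print(Rt)
E
```

```text
((333.93927001953125, 217.37416076660156), (136.66749572753906, 59.28699493408203), 19.23067283630371) [[259.65478515625, 222.8563232421875], [279.1822509765625, 166.87753295898438], [408.2237548828125, 211.89199829101562], [388.6962890625, 267.87078857421875]]
[[ 0.5548158   0.21018246]
 [ 0.68898969  0.16630669]
 [ 0.58015819 -0.14021797]
 [ 0.44976207 -0.08964922]] [0.14116556 0.32527168 0.13985831] [0.56843144 0.03665549]
yaw -0.3411663560846926
cap [0.55335208 0.01623008] bed -0.007376196296925887 -0.02429354124964396
knob [0.59249459 0.13288727] bed -0.00952157651210643 0.09873666984266319
pivot [0.57713285 0.07477607] bed -0.004554724552832885 0.03883487386988712
fin [ 0.52685396 -0.05578227] bed -0.008252735525197522 -0.10102136920353565
clip [0.62729036 0.04119736] bed 0.05394694758399873 0.023973499401194365
ptr [ 0.59957709 -0.0024085 ] bed 0.042420858939010014 -0.026391618610308278
[[-6.22483492e-04  4.39294325e-01  8.98342979e-01]
 [-9.90751988e-04  8.98342442e-01 -4.39294749e-01]
 [-9.99999315e-01 -1.16348882e-03 -1.23971615e-04]]
```

View pics/top2.png

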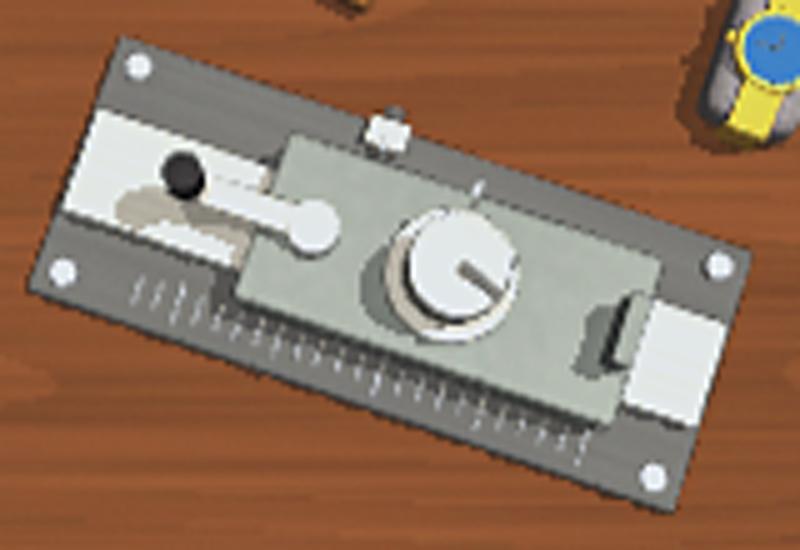

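The crop confirms that the lever is locked, along +y. The rib points towards -x-y, so cap ≈ 0.2 rad. The pointer at crop (478,187) is about 50 mm short of the index at (388,135). I'm moving above the knob for a closer look.

Emit:
{"fn": "apply_moves", "kwargs": {
  "series": [
    {"jaw": -0.2, "linear": [0.0, -0.366, 0.789], "roll": 1},
    {"jaw": -0.2, "linear": [0.0, -0.366, 0.789], "roll": 1},
    {"jaw": -0.2, "linear": [0.0, -0.366, 0.789], "roll": 1},
    {"jaw": -0.2, "linear": [0.0, -0.366, 0.789], "roll": 1},
    {"jaw": -0.2, "linear": [0.0, -0.366, 0.789], "roll": 1},
    {"jaw": -0.2, "linear": [0.0, -0.366, 0.789], "roll": 1},
    {"jaw": -0.2, "linear": [0.0, -0.366, 0.789], "roll": 1},
    {"jaw": -0.2, "linear": [0.0, -0.366, 0.789], "roll": 1},
    {"jaw": -0.2, "linear": [0.0, -0.366, 0.789], "roll": 1},
    {"jaw": -0.2, "linear": [0.0, -0.366, 0.789], "roll": 1},
    {"jaw": -0.2, "linear": [0.0, -0.366, 0.789], "roll": 1},
    {"jaw": -0.2, "linear": [0.0, -0.366, 0.789], "roll": 1}
  ],
  "force": 25
}}

```text
t: 1.7
tool_pos: [0.5914, 0.135, 0.2183]
orientation: [0.76, 1.434, -0.762]
force: [-0.3, -0.4, 0.3]
opening: 0.056
```

Run:
```python
from h import *
s=read_state();c=read_camera("wrist");print(s["t"],s["tool_pos"],s["orientation"],s["q"],s["opening"]);print(R.from_rotvec(s["orientation"]).as_matrix().round(3))
cv2.imwrite("pics/w1.png",c["pixels"])
```

```text
1.7 [0.59144067 0.13504961 0.21831752] [ 0.76045854  1.43360705 -0.76192907] [ 1.40369340e-01  1.49186447e-01  1.46823456e+00 -6.00579761e-04
  1.52488730e+00 -4.54071338e-01] 0.056030649535154665
[[-0.001  0.828  0.56 ]
 [-0.001  0.56  -0.828]
 [-1.    -0.001  0.   ]]
```

View pics/w1.png

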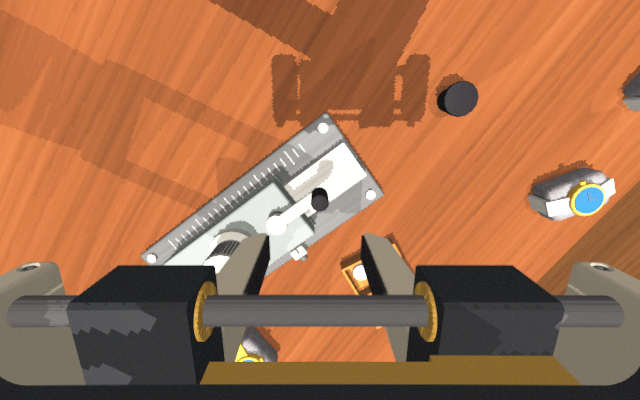

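The wrist view shows the lever knob at (319,200), the pivot at (277,226), the index clip at (300,253), and bed screws at (323,128), (371,195) and (152,258). I'm casting these to the world.

Run:
```python
from h import *
s=read_state();c=read_camera("wrist");im=c["pixels"];T=(s["tool_pos"],s["orientation"])
g=im.max(2)[180:225,300:345];m=(g<60).astype(np.uint8);n,l,st,ce=cv2.connectedComponentsWithStats(m);print(st,ce+[300,180])
P={}
for nm,uv,z in[("knob",(320,199),.108),("pivot",(277,226),.076),("clip",(300,252),.032),("s1",(323,128),.015),("s2",(371,195),.015),("s3",(152,258),.015)]:
    P[nm]=cast(c,[uv],z,T)[0];print(nm,P[nm].round(4))
a=P["s2"]-P["s1"];print("yaw from s1s2",np.arctan2(a[1],a[0]),np.linalg.norm(a));b=P["s1"]-P["s3"];print("yaw s1s3",np.arctan2(-b[0],b[1]),np.linalg.norm(b))
b=P["knob"]-P["pivot"];print("lever yaw",np.arctan2(-b[0],b[1]),np.linalg.norm(b[:2]))
x=cv2.resize(im[120:270,220:400],None,fx=4,fy=4,interpolation=cv2.INTER_CUBIC);cv2.imwrite("pics/w1c.png",x)
```

```text
[[   0    0   45   45 1907]
 [  12    8   16   13  116]
 [  27   24    1    2    2]] [[322.17566859 202.55584688]
 [319.02586207 192.81896552]
 [327.         204.5       ]]
knob [0.5956 0.1368 0.108 ]
pivot [0.5791 0.0771 0.076 ]
clip [0.6276 0.0458 0.032 ]
s1 [0.5643 0.1918 0.015 ]
s2 [0.6632 0.1572 0.015 ]
s3 [ 0.468  -0.0826  0.015 ]
yaw from s1s2 -0.3367777152861766 0.10482046679068885
yaw s1s3 -0.3375973660125622 0.29085423711970965
lever yaw -0.2700910659411852 0.06190774298091182
```

View pics/w1c.png

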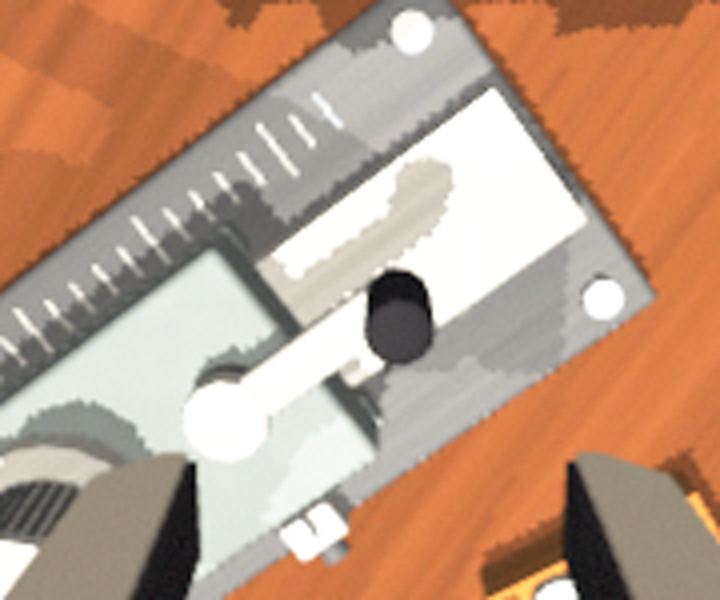

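The crop shows the knob's top disc at full-frame (319.7,202), the hub at (276.5,225) and the clip blade at (298.5,252). That puts the knob at about (0.597, 0.135) and the bed yaw at −0.337, consistent with the lever and the screws.

Emit:
{"fn": "apply_moves", "kwargs": {
  "series": [
    {"jaw": 0.2, "linear": [0.0, 0.0077, 0.0052], "roll": 0.35},
    {"jaw": 0.2, "linear": [0.05, 0.0077, 0.0052], "roll": 0.7},
    {"jaw": 0.2, "linear": [0.1, 0.0077, 0.0052], "roll": 0.89},
    {"jaw": 0.2, "linear": [0.113, 0.0077, 0.0052], "roll": 0.89},
    {"jaw": 0.2, "linear": [0.113, 0.0077, 0.0052], "roll": 0.89},
    {"jaw": 0.2, "linear": [0.113, 0.0077, 0.0052], "roll": 0.89}
  ]
}}

```text
t: 2.55
tool_pos: [0.5981, 0.135, 0.1524]
orientation: [1.114, 1.266, -1.112]
force: [0.3, -0.1, 0.7]
opening: 0.037
```

Emit:
{"fn": "apply_moves", "kwargs": {
  "series": [
    {"jaw": 0.2, "linear": [0, 0, 0], "roll": 0.35},
    {"jaw": 0.2, "linear": [0, 0, 0], "roll": 0.7},
    {"jaw": 0.2, "linear": [0.0, 0, 0], "roll": 0.89},
    {"jaw": 0.2, "linear": [0, 0, 0], "roll": 0.89},
    {"jaw": 0.2, "linear": [0, 0, 0], "roll": 0.89}
  ]
}}

```text
t: 3.18
tool_pos: [0.5986, 0.135, 0.1533]
orientation: [1.452, 1.03, -1.448]
force: [0.3, 0.5, -0.3]
opening: 0.0373
```

Run:
```python
from h import *
s=read_state();c=read_camera("wrist");print(s["t"],s["tool_pos"],s["opening"]);print(R.from_rotvec(s["orientation"]).as_matrix().round(3))
cv2.imwrite("pics/w2.png",c["pixels"])
```

```text
3.175 [0.59857999 0.13503396 0.15326711] 0.03730512806081969
[[ 0.003  0.945 -0.327]
 [-0.    -0.327 -0.945]
 [-1.     0.003 -0.001]]
```

View pics/w2.png

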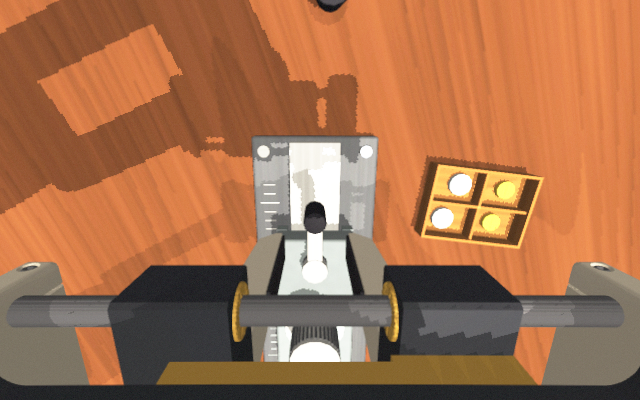

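The knob's top is at (315.5,223), centred between the fingers, with the lever arm in line with the tool. I'll cast it once before descending.

Run:
```python
from h import *
s=read_state();c=read_camera("wrist");T=(s["tool_pos"],s["orientation"])
for nm,uv,z in[("knob",(315.5,223),.108),("hub",(315,270),.076),("s1",(263.5,151.5),.015),("s2",(366.5,151.5),.015)]:
    p=cast(c,[uv],z,T)[0];print(nm,p.round(4),to_tool(s,p-s["tool_pos"]).round(4))
```

```text
knob [0.5982 0.1335 0.108 ] [0.045  0.0002 0.0015]
hub [0.5791 0.0793 0.076 ] [ 0.077  -0.0002  0.0591]
s1 [0.5628 0.1915 0.015 ] [ 0.1379 -0.0526 -0.0416]
s2 [0.662 0.157 0.015] [ 0.1382  0.0524 -0.0415]
```

Emit:
{"fn": "apply_moves", "kwargs": {
  "series": [
    {"jaw": 0.2, "linear": [0.06, 0, 0.0025], "roll": 0},
    {"jaw": 0.2, "linear": [0.12, 0, 0.0025], "roll": 0},
    {"jaw": 0.2, "linear": [0.12, 0, 0.0025], "roll": 0},
    {"jaw": 1, "linear": [0.12, 0, 0.0025], "roll": 0},
    {"jaw": 1, "linear": [0.12, 0, 0.0025], "roll": 0},
    {"jaw": 1, "linear": [0.12, 0, 0.0025], "roll": 0},
    {"jaw": 1, "linear": [0.12, 0, 0.0025], "roll": 0}
  ],
  "force": 25
}}

```text
t: 4.15
tool_pos: [0.5994, 0.1339, 0.0829]
orientation: [1.455, 1.029, -1.446]
force: [-0.6, 0.2, 6.7]
opening: 0.0176
```

Emit:
{"fn": "apply_moves", "kwargs": {
  "series": [
    {"jaw": 1, "linear": [0, 0.0065, 0.0002], "roll": 0.125},
    {"jaw": 1, "linear": [0, 0.0131, 0.0009], "roll": 0.25},
    {"jaw": 1, "linear": [0, 0.0195, 0.0019], "roll": 0.375},
    {"jaw": 1, "linear": [0, 0.0259, 0.0034], "roll": 0.5},
    {"jaw": 1, "linear": [0, 0.0321, 0.0053], "roll": 0.625},
    {"jaw": 1, "linear": [0, 0.0383, 0.0076], "roll": 0.75},
    {"jaw": 1, "linear": [0, 0.0442, 0.0103], "roll": 0.875},
    {"jaw": 1, "linear": [0, 0.05, 0.0134], "roll": 1},
    {"jaw": 1, "linear": [0, 0.05, 0.0134], "roll": 1},
    {"jaw": 1, "linear": [0, 0.05, 0.0134], "roll": 1}
  ]
}}

```text
t: 5.4
tool_pos: [0.6251, 0.1161, 0.0831]
orientation: [1.811, 0.671, -1.8]
force: [0.5, -2.7, -0.6]
opening: 0.0171
```

Emit:
{"fn": "apply_moves", "kwargs": {
  "series": [
    {"jaw": 1, "linear": [0, 0.0065, 0.0002], "roll": 0.125},
    {"jaw": 1, "linear": [0, 0.0131, 0.0009], "roll": 0.25},
    {"jaw": 1, "linear": [0, 0.0195, 0.0019], "roll": 0.375},
    {"jaw": 1, "linear": [0, 0.0259, 0.0034], "roll": 0.5},
    {"jaw": 1, "linear": [0, 0.0321, 0.0053], "roll": 0.625},
    {"jaw": 1, "linear": [0, 0.0383, 0.0076], "roll": 0.75},
    {"jaw": 1, "linear": [0, 0.0442, 0.0103], "roll": 0.875},
    {"jaw": 1, "linear": [0, 0.05, 0.0134], "roll": 1},
    {"jaw": 1, "linear": [0, 0.05, 0.0134], "roll": 1},
    {"jaw": 1, "linear": [0, 0.05, 0.0134], "roll": 1}
  ]
}}

```text
t: 6.65
tool_pos: [0.6385, 0.0882, 0.0831]
orientation: [2.126, 0.204, -2.114]
force: [-1.2, -1.7, -1.1]
opening: 0.0175
```

Run:
```python
from h import *
s=read_state();print(s["tool_pos"],s["force"],s["wrist_torque"],s["q"]);print(R.from_rotvec(s["orientation"]).as_matrix().round(3))
```

```text
[0.63849229 0.08819183 0.08310765] [-1.17002351 -1.74869782 -1.09211222] [-0.41128072  0.42426487  0.07879813] [ 5.82021640e-02  3.39482507e-01  1.49860411e+00 -8.20297884e-04
  1.29780449e+00  1.43676249e+00]
[[ 0.006  0.191 -0.982]
 [-0.    -0.982 -0.191]
 [-1.     0.002 -0.006]]
```

Emit:
{"fn": "apply_moves", "kwargs": {
  "series": [
    {"jaw": 1, "linear": [0, 0.006, 0.0004], "roll": 0.1},
    {"jaw": 1, "linear": [0, 0.008, 0.0006], "roll": 0.1},
    {"jaw": 1, "linear": [0, 0.008, 0.0006], "roll": 0.1},
    {"jaw": 0.2, "linear": [0, 0.004, 0.0004], "roll": 0.1},
    {"jaw": 0.2, "linear": [0, 0.004, 0.0004], "roll": 0.1},
    {"jaw": 0.2, "linear": [0, 0.004, 0.0004], "roll": 0.1},
    {"jaw": 0.2, "linear": [-0.06, 0.004, 0], "roll": 0.1},
    {"jaw": 0.2, "linear": [-0.12, 0.004, 0], "roll": 0.1},
    {"jaw": 0.2, "linear": [-0.13, 0.004, 0], "roll": 0.1},
    {"jaw": 0.2, "linear": [-0.13, 0.1, 0.11], "roll": 0.4},
    {"jaw": 0.2, "linear": [-0.13, 0.2, 0.2245], "roll": 0.7},
    {"jaw": 0.2, "linear": [-0.13, 0.203, 0.2245], "roll": 1},
    {"jaw": 0.2, "linear": [-0.13, 0.203, 0.2245], "roll": 1},
    {"jaw": 0.2, "linear": [-0.13, 0.203, 0.2245], "roll": 1},
    {"jaw": 0.2, "linear": [-0.13, 0.203, 0.2245], "roll": 1}
  ]
}}

```text
t: 8.52
tool_pos: [0.5296, -0.0563, 0.1603]
orientation: [-2.049, 0.339, 2.037]
force: [0.3, 0.1, -0.0]
opening: 0.0373
```

Run:
```python
from h import *
s=read_state();c=read_camera("wrist");print(s["t"],s["tool_pos"],s["opening"],s["q"]);print(R.from_rotvec(s["orientation"]).as_matrix().round(3))
cv2.imwrite("pics/w3.png",c["pixels"])
```

```text
8.525 [ 0.52962116 -0.05627851  0.16029909] 0.03730748770050315 [-2.02790742e-01 -2.28085127e-02  1.75430209e+00  9.19741574e-04
  1.40451608e+00  1.69719759e+00]
[[ 0.006 -0.323 -0.946]
 [-0.    -0.946  0.323]
 [-1.    -0.002 -0.005]]
```

View pics/w3.png

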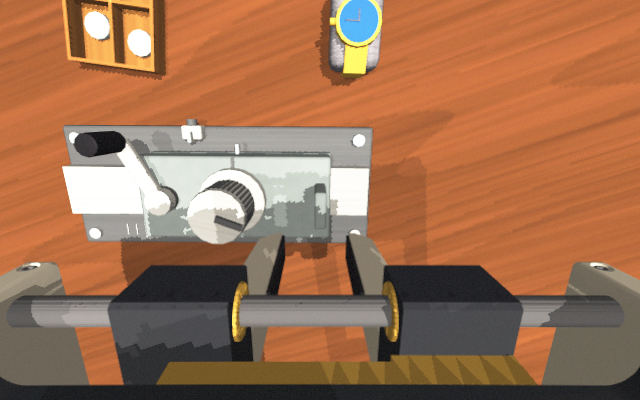

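The lever is fully open. The pointer is at about (237,148), the clip blade at about (191,134), the fin at about (321,206), and the cap's rib points +x-y... I'm zooming in for precise pixels.

Run:
```python
from h import *
im=cv2.imread("pics/w3.png")
x=cv2.resize(im[115:255,170:350],None,fx=4.4,fy=4.2,interpolation=cv2.INTER_CUBIC);cv2.imwrite("pics/w3c.png",x)
```

```text
(no output)
```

View pics/w3c.png

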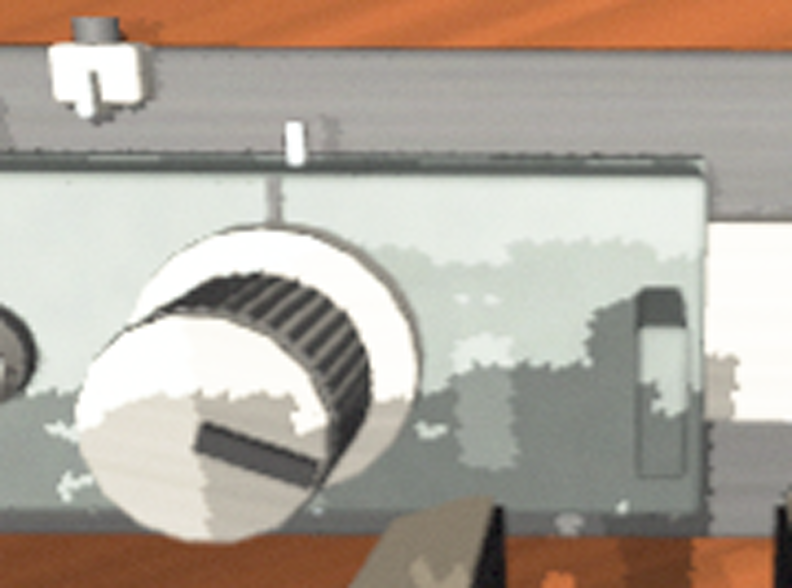

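Run:
```python
from h import *
s=read_state();c=read_camera("wrist");T=(s["tool_pos"],s["orientation"]);X=np.array([.944,-.331]);Y=np.array([.331,.944])
def px(u,v):return (170+u/4.4-.4,115+v/4.2-.4)
P={}
for nm,uv,z in[("fin",px(661.5,401),.096),("ptr",px(295,125),.036),("ptrbase",px(295,160),.036),("bladetop",px(89,108),.032),("clipfoot",px(98,75),.022),("cap",px(205,430),.1138),("rib1",px(318,472),.117),("rib0",px(205,436),.117),("sTR",(359,140.5),.015),("sBR",(355,233),.015),("sTL",(74,137),.015)]:
    p=cast(c,[uv],z,T)[0];print(nm,p.round(4),"bed",(p[:2]@X).round(4),(p[:2]@Y).round(4),"tool",to_tool(s,p-s["tool_pos"]).round(4))
```

```text
fin [ 0.5312 -0.0613  0.096 ] bed 0.5217 0.118 tool [ 0.0643  0.0044 -0.0027]
ptr [ 0.6022 -0.001   0.036 ] bed 0.5688 0.1984 tool [ 0.1247 -0.0755 -0.0501]
ptrbase [0.5948 0.0021 0.036 ] bed 0.5608 0.1989 tool [ 0.1247 -0.076  -0.0421]
bladetop [0.6205 0.0418 0.032 ] bed 0.5719 0.2449 tool [ 0.1288 -0.1219 -0.0536]
clipfoot [0.6276 0.0407 0.022 ] bed 0.5789 0.2462 tool [ 0.1388 -0.1232 -0.0606]
cap [0.5568 0.0134 0.1138] bed 0.5212 0.1969 tool [ 0.0466 -0.0746 -0.003 ]
rib1 [ 0.5439 -0.0031  0.117 ] bed 0.5145 0.1771 tool [ 0.0434 -0.0548  0.0039]
rib0 [0.5564 0.0124 0.117 ] bed 0.5212 0.1959 tool [ 0.0434 -0.0735 -0.0029]
sTR [ 0.5649 -0.1165  0.015 ] bed 0.5718 0.077 tool [ 0.1455  0.0459 -0.0521]
sBR [ 0.468  -0.0829  0.015 ] bed 0.4693 0.0766 tool [0.145  0.0454 0.0504]
sTL [0.6629 0.1599 0.015 ] bed 0.5729 0.3704 tool [ 0.146  -0.2474 -0.0555]
```

Emit:
{"fn": "apply_moves", "kwargs": {
  "series": [
    {"jaw": 0.2, "linear": [0.0, 0.0073, -0.0045], "roll": 0},
    {"jaw": 0.2, "linear": [0.07, 0.0073, -0.0045], "roll": 0},
    {"jaw": 0.2, "linear": [0.14, 0.0073, -0.0045], "roll": 0},
    {"jaw": 0.2, "linear": [0.14, 0.0073, -0.0045], "roll": 0},
    {"jaw": 1, "linear": [0.14, 0.0073, -0.0045], "roll": 0},
    {"jaw": 1, "linear": [0.14, 0.0073, -0.0045], "roll": 0},
    {"jaw": 1, "linear": [0.14, 0.0073, -0.0045], "roll": 0},
    {"jaw": 1, "linear": [0.14, 0.0073, -0.0045], "roll": 0},
    {"jaw": 1, "linear": [0.14, 0.0073, -0.0045], "roll": 0}
  ]
}}

```text
t: 9.75
tool_pos: [0.5323, -0.0615, 0.0779]
orientation: [-2.051, 0.339, 2.035]
force: [-0.1, 1.2, 7.2]
opening: 0.0102
```

Emit:
{"fn": "apply_moves", "kwargs": {
  "series": [
    {"jaw": 1, "linear": [0, -0.01, 0], "roll": 0},
    {"jaw": 1, "linear": [0, -0.02, 0], "roll": 0},
    {"jaw": 1, "linear": [0, -0.03, 0], "roll": 0},
    {"jaw": 1, "linear": [0, -0.04, 0], "roll": 0},
    {"jaw": 1, "linear": [0, -0.05, 0], "roll": 0},
    {"jaw": 1, "linear": [0, -0.06, 0], "roll": 0},
    {"jaw": 1, "linear": [0, -0.07, 0], "roll": 0},
    {"jaw": 1, "linear": [0, -0.078, 0], "roll": 0},
    {"jaw": 1, "linear": [0, -0.078, 0], "roll": 0},
    {"jaw": 1, "linear": [0, -0.078, 0], "roll": 0},
    {"jaw": 1, "linear": [0, -0.078, 0], "roll": 0}
  ]
}}

```text
t: 11.12
tool_pos: [0.548, -0.0164, 0.078]
orientation: [-2.052, 0.337, 2.033]
force: [5.9, 0.6, -5.0]
opening: 0.0097
```

Run:
```python
from h import *
s=read_state();c=read_camera("wrist");print(s["t"],s["tool_pos"],s["opening"],s["force"]);print(R.from_rotvec(s["orientation"]).as_matrix().round(3))
cv2.imwrite("pics/w4.png",c["pixels"])
x=cv2.resize(c["pixels"][90:230,180:340],None,fx=5,fy=4.2,interpolation=cv2.INTER_CUBIC);cv2.imwrite("pics/w4c.png",x)
```

```text
11.125 [ 0.54797532 -0.01637422  0.07795788] 0.009660258766093005 [ 5.88885197  0.60943748 -4.98571134]
[[ 0.009 -0.323 -0.946]
 [ 0.    -0.946  0.323]
 [-1.    -0.003 -0.009]]
```

View pics/w4c.png

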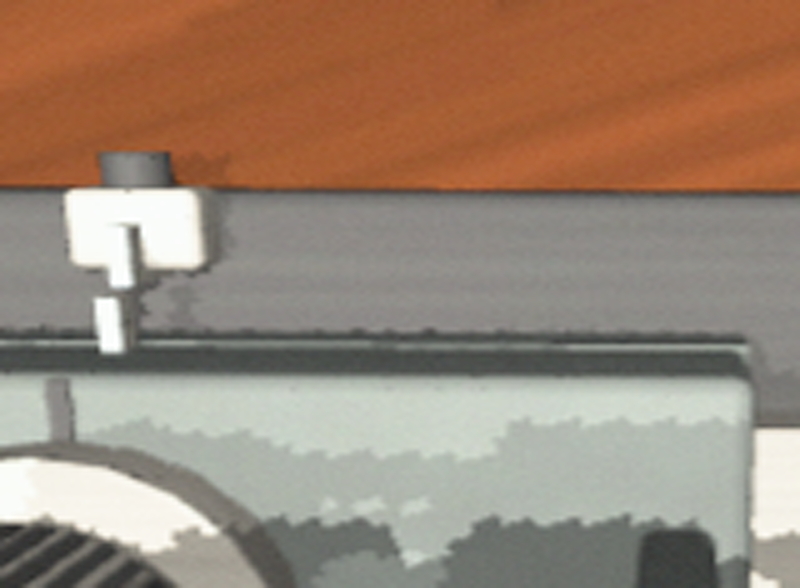

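The pointer tip is at crop (107,298) and the blade end at (120,287), so they are nearly in line. I'm casting both, with the height difference included.

Run:
```python
from h import *
s=read_state();c=read_camera("wrist");T=(s["tool_pos"],s["orientation"])
a=.337;X=np.array([np.cos(a),-np.sin(a)]);Y=np.array([np.sin(a),np.cos(a)])
def px(u,v):return (180+u/5-.4,90+v/4.2-.4)
for nm,uv,z in[("ptr tip",px(107,299),.036),("ptr base",px(117,350),.036),("blade end",px(119.5,285),.032),("blade start",px(120,228),.032),("clip edges",px(68,225),.022),("",px(207,225),.022),("cariageR",px(750,380),.058)]:
    p=cast(c,[uv],z,T)[0];print(nm,"bed",(p[:2]@X).round(4),(p[:2]@Y).round(4))
```

```text
ptr tip bed 0.5685 0.2462
ptr base bed 0.5599 0.2456
blade end bed 0.5704 0.2457
blade start bed 0.5799 0.2448
clip edges bed 0.5796 0.2561
 bed 0.5797 0.2356
cariageR bed 0.5599 0.1564
```

The pointer is within 1 mm of the blade: pointer 0.2459, blade 0.2453–0.2457, clip middle 0.2458. I'm releasing the fin and going back above the knob.

Emit:
{"fn": "apply_moves", "kwargs": {
  "series": [
    {"jaw": 0.3, "linear": [0, 0, 0], "roll": 0},
    {"jaw": 0.3, "linear": [0, 0, 0], "roll": 0},
    {"jaw": 0.3, "linear": [0, 0, 0], "roll": 0},
    {"jaw": 0.3, "linear": [-0.06, 0, 0], "roll": 0},
    {"jaw": 0.3, "linear": [-0.128, 0, 0], "roll": 0},
    {"jaw": 0.2, "linear": [-0.128, 0, 0], "roll": 0},
    {"jaw": 0.2, "linear": [-0.128, -0.1, -0.03], "roll": -0.3},
    {"jaw": 0.2, "linear": [-0.128, -0.2, -0.06], "roll": -0.6},
    {"jaw": 0.2, "linear": [-0.128, -0.287, -0.0895], "roll": -0.887},
    {"jaw": 0.2, "linear": [-0.128, -0.287, -0.0895], "roll": -0.887},
    {"jaw": 0.2, "linear": [-0.128, -0.287, -0.0895], "roll": -0.887},
    {"jaw": 0.2, "linear": [-0.128, -0.287, -0.0895], "roll": -0.887}
  ]
}}

```text
t: 12.72
tool_pos: [0.6532, 0.128, 0.1557]
orientation: [2.161, 0.143, -2.143]
force: [0.1, 0.2, 0.5]
opening: 0.0369
```

Run:
```python
from h import *
s=read_state();c=read_camera("wrist");print(s["t"],s["tool_pos"],s["opening"],s["force"]);print(R.from_rotvec(s["orientation"]).as_matrix().round(3))
im=c["pixels"];cv2.imwrite("pics/w5.png",im)
m=(im.max(2)<75).astype(np.uint8);m[:170]=0;m[262:]=0;m[:,:285]=0;m[:,350:]=0
n,l,st,ce=cv2.connectedComponentsWithStats(m);print(st,ce.round(1))
```

```text
12.725 [0.65320137 0.12801389 0.15566661] 0.036924635348320814 [0.08567702 0.18371374 0.50537407]
[[ 0.009  0.133 -0.991]
 [-0.    -0.991 -0.133]
 [-1.     0.001 -0.009]]
[[     0      0    640    400 255293]
 [   295    170      8      4     10]
 [   304    174      3      2      3]
 [   308    176      7      4      8]
 [   316    180      1      1      1]
 [   318    181      3      2      3]
 [   322    183      1      1      1]
 [   302    199     24     32    588]
 [   346    236      4     26     87]
 [   305    255      1      1      1]
 [   322    255      1      1      1]
 [   285    256      1      4      4]] [[319.5 199.4]
 [298.8 171.4]
 [305.  174.3]
 [311.  177.6]
 [316.  180. ]
 [319.  181.7]
 [322.  183. ]
 [313.3 214.4]
 [347.7 249.4]
 [305.  255. ]
 [322.  255. ]
 [285.  257.5]]
```

View pics/w5.png

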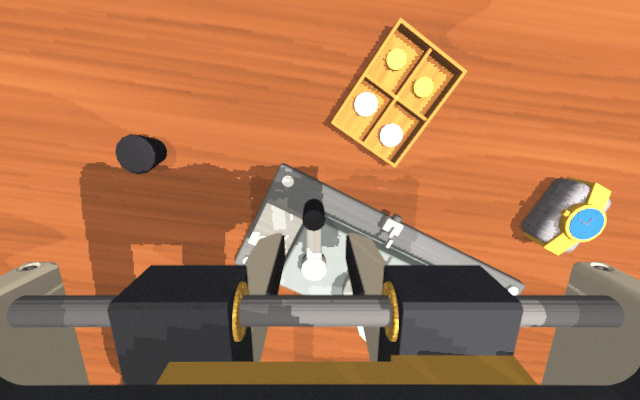

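The knob's top disc is at (314,220), between the fingers, and the lever is aligned with the tool. The tray, loupe and watch are clear. Next I descend, grip and swing back.

Emit:
{"fn": "apply_moves", "kwargs": {
  "series": [
    {"jaw": 0.2, "linear": [0.06, -0.001, -0.001], "roll": 0},
    {"jaw": 0.2, "linear": [0.122, -0.001, -0.001], "roll": 0},
    {"jaw": 0.2, "linear": [0.122, -0.001, -0.001], "roll": 0},
    {"jaw": 1, "linear": [0.122, -0.001, -0.001], "roll": 0},
    {"jaw": 1, "linear": [0.122, -0.001, -0.001], "roll": 0},
    {"jaw": 1, "linear": [0.122, -0.001, -0.001], "roll": 0},
    {"jaw": 1, "linear": [0.122, -0.001, -0.001], "roll": 0}
  ]
}}

```text
t: 13.65
tool_pos: [0.656, 0.129, 0.0853]
orientation: [2.166, 0.144, -2.138]
force: [-1.4, 0.1, 6.0]
opening: 0.0176
```

Emit:
{"fn": "apply_moves", "kwargs": {
  "series": [
    {"jaw": 1, "linear": [0, -0.0065, 0.0002], "roll": -0.125},
    {"jaw": 1, "linear": [0, -0.0131, 0.0009], "roll": -0.25},
    {"jaw": 1, "linear": [0, -0.0195, 0.0019], "roll": -0.375},
    {"jaw": 1, "linear": [0, -0.0259, 0.0034], "roll": -0.5},
    {"jaw": 1, "linear": [0, -0.0321, 0.0053], "roll": -0.625},
    {"jaw": 1, "linear": [0, -0.0383, 0.0076], "roll": -0.75},
    {"jaw": 1, "linear": [0, -0.0442, 0.0103], "roll": -0.875},
    {"jaw": 1, "linear": [0, -0.05, 0.0134], "roll": -1},
    {"jaw": 1, "linear": [0, -0.05, 0.0134], "roll": -1}
  ]
}}

```text
t: 14.78
tool_pos: [0.6438, 0.1584, 0.0855]
orientation: [1.854, 0.625, -1.83]
force: [-1.3, 4.4, -0.3]
opening: 0.0174
```

Run:
```python
from h import *
s=read_state();p=s["tool_pos"];a=.337
print(p,s["force"],s["opening"],"bed",p[0]*np.cos(a)-p[1]*np.sin(a),p[0]*np.sin(a)+p[1]*np.cos(a));print(R.from_rotvec(s["orientation"]).as_matrix().round(3))
```

```text
[0.64381555 0.15841405 0.08549719] [-1.27647047  4.42062705 -0.28363035] 0.017408076637358178 bed 0.5552207296580742 0.362385736511967
[[ 0.013  0.611 -0.792]
 [ 0.001 -0.792 -0.611]
 [-1.     0.007 -0.011]]
```

Emit:
{"fn": "apply_moves", "kwargs": {
  "series": [
    {"jaw": 1, "linear": [0, -0.0065, 0.0002], "roll": -0.125},
    {"jaw": 1, "linear": [0, -0.0131, 0.0009], "roll": -0.25},
    {"jaw": 1, "linear": [0, -0.0195, 0.0019], "roll": -0.375},
    {"jaw": 1, "linear": [0, -0.0259, 0.0034], "roll": -0.5},
    {"jaw": 1, "linear": [0, -0.0321, 0.0053], "roll": -0.625},
    {"jaw": 1, "linear": [0, -0.0383, 0.0076], "roll": -0.75},
    {"jaw": 1, "linear": [0, -0.0442, 0.0103], "roll": -0.875},
    {"jaw": 1, "linear": [0, -0.05, 0.0134], "roll": -1},
    {"jaw": 1, "linear": [0, -0.0545, 0.016], "roll": -1},
    {"jaw": 1, "linear": [0, -0.0588, 0.0185], "roll": -1},
    {"jaw": 1, "linear": [0, -0.062, 0.02], "roll": -1},
    {"jaw": 1, "linear": [0, -0.062, 0.02], "roll": -1}
  ]
}}

```text
t: 16.27
tool_pos: [0.6142, 0.1802, 0.0857]
orientation: [1.505, 0.987, -1.476]
force: [13.6, 0.8, -8.4]
opening: 0.0174
```

Run:
```python
from h import *
s=read_state();p=s["tool_pos"];a=.337
print(p,s["force"],s["opening"],"bed",p[0]*np.cos(a)-p[1]*np.sin(a),p[0]*np.sin(a)+p[1]*np.cos(a));print(R.from_rotvec(s["orientation"]).as_matrix().round(3))
```

```text
[0.61420142 0.18016181 0.0856769 ] [13.64618106  0.77392195 -8.43424532] 0.017386961715887855 bed 0.5200813062330603 0.37311807308280637
[[ 0.018  0.924 -0.383]
 [ 0.001 -0.383 -0.924]
 [-1.     0.016 -0.008]]
```

The lever is at its stop: knob at bed x 0.520, level with the pivot, and 13.6 N pushing back. I'm releasing it and moving over the cap.

Emit:
{"fn": "apply_moves", "kwargs": {
  "series": [
    {"jaw": 0.2, "linear": [0, -0.004, 0.0], "roll": 0},
    {"jaw": 0.2, "linear": [0, -0.004, 0], "roll": 0},
    {"jaw": 0.2, "linear": [0, -0.004, 0], "roll": 0},
    {"jaw": 0.2, "linear": [-0.06, -0.004, 0], "roll": 0},
    {"jaw": 0.2, "linear": [-0.124, -0.004, 0], "roll": 0},
    {"jaw": -0.3, "linear": [-0.124, 0, 0], "roll": 0},
    {"jaw": -0.3, "linear": [-0.124, 0.005, 0.1], "roll": -0.35},
    {"jaw": -0.3, "linear": [-0.124, 0.0134, 0.2], "roll": -0.7},
    {"jaw": -0.3, "linear": [-0.124, 0.0134, 0.211], "roll": -1},
    {"jaw": -0.3, "linear": [-0.124, 0.0134, 0.211], "roll": -1},
    {"jaw": -0.3, "linear": [-0.124, 0.0134, 0.211], "roll": -1}
  ]
}}

```text
t: 17.65
tool_pos: [0.5717, 0.0606, 0.1587]
orientation: [1.124, 1.254, -1.102]
force: [0.1, -0.1, 0.6]
opening: 0.0604
```

Emit:
{"fn": "apply_moves", "kwargs": {
  "series": [
    {"jaw": -0.3, "linear": [0, 0, 0], "roll": -0.35},
    {"jaw": -0.3, "linear": [0, 0, 0], "roll": -0.7},
    {"jaw": -0.3, "linear": [0, 0, 0], "roll": -1},
    {"jaw": -0.3, "linear": [0, 0, 0], "roll": -1},
    {"jaw": -0.3, "linear": [0, 0, 0], "roll": -1}
  ]
}}

```text
t: 18.27
tool_pos: [0.5718, 0.0612, 0.1585]
orientation: [0.727, 1.433, -0.712]
force: [0.1, 0.3, 0.8]
opening: 0.0604
```

Run:
```python
from h import *
s=read_state();c=read_camera("wrist");p=s["tool_pos"];print(s["t"],p,s["opening"],s["force"],s["q"]);print(R.from_rotvec(s["orientation"]).as_matrix().round(3))
t=read_camera("top")
a=cv2.resize(t["pixels"][165:275,255:415],None,fx=4,fy=4,interpolation=cv2.INTER_CUBIC)
cv2.imwrite("pics/w6.png",c["pixels"])
w=cv2.resize(c["pixels"][140:300,220:410],None,fx=4.2,fy=3.7,interpolation=cv2.INTER_CUBIC)[:592];cv2.imwrite("pics/w6c.png",w)
```

```text
18.275 [0.57179834 0.06116557 0.15852669] 0.060372712502777676 [0.1083345  0.34259517 0.82672411] [ 1.64922832e-02  8.10516889e-02  1.65176434e+00  1.42013321e-03
  1.39121026e+00 -6.30738997e-01]
[[ 0.018  0.798  0.603]
 [ 0.002  0.603 -0.798]
 [-1.     0.015  0.009]]
```

View pics/w6c.png

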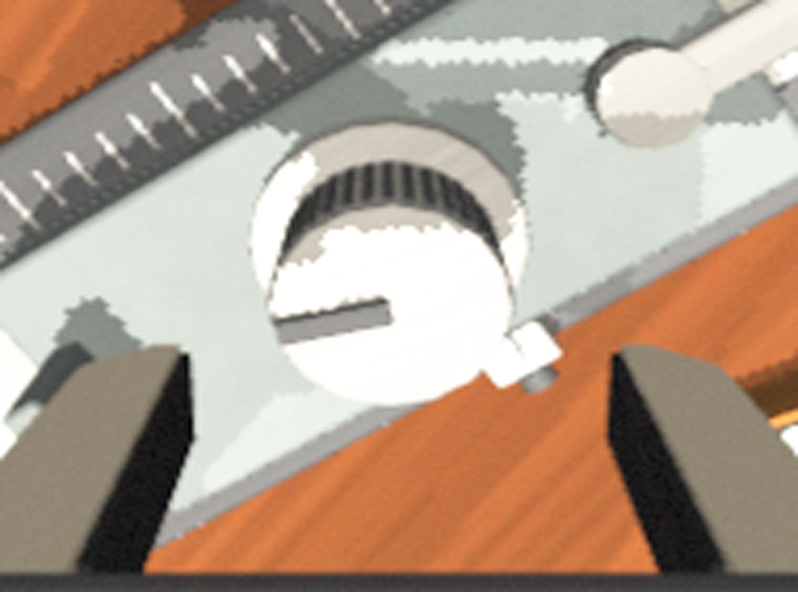

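The cap's face is centred at crop (390,306), full frame about (312.5,222.5). The rib points left in the picture, between the open fingers.

Run:
```python
from h import *
s=read_state();c=read_camera("wrist");T=(s["tool_pos"],s["orientation"])
p=cast(c,[(312.5,222.5)],.1135,T)[0];print(p,to_tool(s,p-s["tool_pos"]))
print(to_tool(s,[p[0]-s["tool_pos"][0],p[1]-s["tool_pos"][1],.086-s["tool_pos"][2]])/.6)
```

```text
[0.57116368 0.0589355  0.1135    ] [ 0.04506494 -0.00231804  0.0007994 ]
[ 0.12093442 -0.00455109  0.00090568]
```

Emit:
{"fn": "apply_moves", "kwargs": {
  "series": [
    {"jaw": -0.3, "linear": [0.06, -0.003, 0.001], "roll": 0},
    {"jaw": -0.3, "linear": [0.1275, -0.003, 0.001], "roll": 0},
    {"jaw": -0.3, "linear": [0.1275, -0.003, 0.001], "roll": 0},
    {"jaw": 1, "linear": [0.1275, -0.003, 0.001], "roll": 0},
    {"jaw": 1, "linear": [0.1275, -0.003, 0.001], "roll": 0},
    {"jaw": 1, "linear": [0.1275, -0.003, 0.001], "roll": 0},
    {"jaw": 1, "linear": [0.1275, -0.003, 0.001], "roll": 0}
  ],
  "force": 20
}}

```text
t: 19.3
tool_pos: [0.5728, 0.0587, 0.0844]
orientation: [0.725, 1.431, -0.71]
force: [-5.2, -2.6, 5.3]
opening: 0.0438
```

Emit:
{"fn": "apply_moves", "kwargs": {
  "series": [
    {"jaw": 1, "linear": [0, 0, 0], "roll": 0.15},
    {"jaw": 1, "linear": [0, 0, 0], "roll": 0.3},
    {"jaw": 1, "linear": [0, 0, 0], "roll": 0.45},
    {"jaw": 1, "linear": [0.0005, 0, 0], "roll": 0.6},
    {"jaw": 1, "linear": [0.001, 0, 0], "roll": 0.75},
    {"jaw": 1, "linear": [0.001, 0, 0], "roll": 0.9},
    {"jaw": 1, "linear": [0.001, 0, 0], "roll": 1},
    {"jaw": 1, "linear": [0.001, 0, 0], "roll": 1},
    {"jaw": 1, "linear": [0.001, 0, 0], "roll": 1}
  ]
}}

```text
t: 20.42
tool_pos: [0.5725, 0.0586, 0.0841]
orientation: [1.124, 1.252, -1.103]
force: [-4.8, -1.9, -2.3]
opening: 0.0437
```

Run:
```python
from h import *
s=read_state();print(s["t"],s["tool_pos"],s["force"],s["wrist_torque"],s["q"],s["opening"]);print(R.from_rotvec(s["orientation"]).as_matrix().round(3))
```

```text
20.425 [0.57246854 0.05855094 0.08407849] [-4.77333274 -1.91616666 -2.32070481] [-0.43432229  0.97489628 -0.00348876] [ 1.27531017e-02  1.50251192e-01  1.71894513e+00  1.27235540e-04
  1.25362475e+00 -1.13244827e-01] 0.04366262306695487
[[ 0.019  0.992  0.126]
 [ 0.     0.126 -0.992]
 [-1.     0.019  0.002]]
```

Emit:
{"fn": "apply_moves", "kwargs": {
  "series": [
    {"jaw": 1, "linear": [0, 0, 0], "roll": 0.15},
    {"jaw": 1, "linear": [0, 0, 0], "roll": 0.3},
    {"jaw": 1, "linear": [0, 0, 0], "roll": 0.45},
    {"jaw": 1, "linear": [0.0005, 0, 0], "roll": 0.6},
    {"jaw": 1, "linear": [0.001, 0, 0], "roll": 0.75},
    {"jaw": 1, "linear": [0.001, 0, 0], "roll": 0.9},
    {"jaw": 1, "linear": [0.001, 0, 0], "roll": 1},
    {"jaw": 1, "linear": [0.001, 0, 0], "roll": 1},
    {"jaw": 1, "linear": [0.001, 0, 0], "roll": 1}
  ]
}}

```text
t: 21.55
tool_pos: [0.5721, 0.0585, 0.0834]
orientation: [1.506, 0.985, -1.479]
force: [-6.5, -1.8, -2.4]
opening: 0.0434
```

Emit:
{"fn": "apply_moves", "kwargs": {
  "series": [
    {"jaw": 1, "linear": [0, 0, 0], "roll": 0.15},
    {"jaw": 1, "linear": [0, 0, 0], "roll": 0.3},
    {"jaw": 1, "linear": [0, 0, 0], "roll": 0.45},
    {"jaw": 1, "linear": [0.0005, 0, 0], "roll": 0.6},
    {"jaw": 1, "linear": [0.001, 0, 0], "roll": 0.75},
    {"jaw": 1, "linear": [0.001, 0, 0], "roll": 0.9},
    {"jaw": 1, "linear": [0.001, 0, 0], "roll": 1},
    {"jaw": 1, "linear": [0.001, 0, 0], "roll": 1},
    {"jaw": 1, "linear": [0.001, 0, 0], "roll": 1}
  ]
}}

```text
t: 22.68
tool_pos: [0.5719, 0.0588, 0.0828]
orientation: [1.86, 0.62, -1.827]
force: [-6.6, 1.0, -2.4]
opening: 0.0435
```

Emit:
{"fn": "apply_moves", "kwargs": {
  "series": [
    {"jaw": 1, "linear": [0, 0, 0], "roll": 0.15},
    {"jaw": 1, "linear": [0, 0, 0], "roll": 0.3},
    {"jaw": 1, "linear": [0, 0, 0], "roll": 0.45},
    {"jaw": 1, "linear": [0.0005, 0, 0], "roll": 0.6},
    {"jaw": 1, "linear": [0.001, 0, 0], "roll": 0.75},
    {"jaw": 1, "linear": [0.001, 0, 0], "roll": 0.9},
    {"jaw": 1, "linear": [0.001, 0, 0], "roll": 1},
    {"jaw": 1, "linear": [0.001, 0, 0], "roll": 1},
    {"jaw": 1, "linear": [0.001, 0, 0], "roll": 1}
  ]
}}

```text
t: 23.8
tool_pos: [0.5718, 0.059, 0.0822]
orientation: [2.172, 0.142, -2.134]
force: [-4.9, -0.1, -3.4]
opening: 0.0435
```

Run:
```python
from h import *
s=read_state();print(s["t"],s["tool_pos"],s["force"],s["wrist_torque"],s["q"],s["opening"],s["joint_torque"]);print(R.from_rotvec(s["orientation"]).as_matrix().round(3))
```

```text
23.8 [0.57183059 0.0589833  0.0821592 ] [-4.90175392 -0.11475615 -3.38015352] [ 0.06023146  1.13491185 -0.01769331] [1.31066866e-02 1.52177223e-01 1.72055074e+00 7.91472012e-04
 1.25150083e+00 1.45219920e+00] 0.04354826809169918 [-7.72429816e-01 -5.65091228e+01 -5.01691389e+01 -2.19908184e-01
 -2.07731366e+00 -3.78484349e-02]
[[ 0.017  0.131 -0.991]
 [ 0.001 -0.991 -0.131]
 [-1.     0.001 -0.017]]
```

Emit:
{"fn": "apply_moves", "kwargs": {
  "series": [
    {"jaw": 1, "linear": [0, 0, 0], "roll": 0.15},
    {"jaw": 1, "linear": [0, 0, 0], "roll": 0.3},
    {"jaw": 1, "linear": [0, 0, 0], "roll": 0.45},
    {"jaw": 1, "linear": [0.0005, 0, 0], "roll": 0.6},
    {"jaw": 1, "linear": [0.001, 0, 0], "roll": 0.75},
    {"jaw": 1, "linear": [0.001, 0, 0], "roll": 0.9},
    {"jaw": 1, "linear": [0.001, 0, 0], "roll": 1},
    {"jaw": 1, "linear": [0.001, 0, 0], "roll": 1}
  ]
}}

```text
t: 24.8
tool_pos: [0.5717, 0.0591, 0.0815]
orientation: [-2.022, 0.392, 1.988]
force: [-4.9, 1.4, -2.5]
opening: 0.0437
```

Emit:
{"fn": "apply_moves", "kwargs": {
  "series": [
    {"jaw": 1, "linear": [0, 0, 0], "roll": 0.1},
    {"jaw": 1, "linear": [0, 0, 0], "roll": 0.2},
    {"jaw": 1, "linear": [0, 0, 0], "roll": 0.3},
    {"jaw": 1, "linear": [0.0003, 0, 0], "roll": 0.4},
    {"jaw": 1, "linear": [0.0003, 0, 0], "roll": 0.5},
    {"jaw": 1, "linear": [0.0003, 0, 0], "roll": 0.6},
    {"jaw": 1, "linear": [0.0003, 0, 0], "roll": 0.65},
    {"jaw": 1, "linear": [0.0003, 0, 0], "roll": 0.65},
    {"jaw": 1, "linear": [0.0003, 0, 0], "roll": 0.65}
  ]
}}

```text
t: 25.92
tool_pos: [0.5719, 0.0593, 0.0815]
orientation: [-1.809, 0.678, 1.779]
force: [-3.8, 1.5, -2.1]
opening: 0.0436
```

Run:
```python
from h import *
s=read_state();print(s["t"],s["tool_pos"],s["force"],s["wrist_torque"],s["q"],s["opening"],s["joint_torque"])
c=read_camera("wrist");cv2.imwrite("pics/w7.png",c["pixels"])
```

```text
25.925 [0.57188328 0.05928334 0.08147779] [-3.8189304   1.48045879 -2.10009769] [0.3647044  0.92483047 0.62501258] [1.33964450e-02 1.52976566e-01 1.72100208e+00 1.16425922e-03
 1.25009189e+00 2.31320050e+00] 0.043627542808151155 [ -2.23005854 -55.72388649 -49.20609355  -0.58327429  -1.7953869
   0.57078984]
```

The wrist shows a clear stop: 0.62 N m, against about 0.02 while turning, and a total turn of 2.94 rad. Now I back off a quarter turn.

Emit:
{"fn": "apply_moves", "kwargs": {
  "series": [
    {"jaw": 1, "linear": [0, 0, 0], "roll": -0.15},
    {"jaw": 1, "linear": [0, 0, 0], "roll": -0.3},
    {"jaw": 1, "linear": [0, 0, 0], "roll": -0.45},
    {"jaw": 1, "linear": [-0.0005, 0, 0], "roll": -0.6},
    {"jaw": 1, "linear": [-0.001, 0, 0], "roll": -0.75},
    {"jaw": 1, "linear": [-0.001, 0, 0], "roll": -0.9},
    {"jaw": 1, "linear": [-0.001, 0, 0], "roll": -1},
    {"jaw": 1, "linear": [-0.001, 0, 0], "roll": -1},
    {"jaw": 1, "linear": [-0.001, 0, 0], "roll": -1}
  ]
}}

```text
t: 27.1
tool_pos: [0.5719, 0.0593, 0.0821]
orientation: [-2.129, 0.215, 2.093]
force: [-5.0, 1.5, -0.9]
opening: 0.0433
```

Emit:
{"fn": "apply_moves", "kwargs": {
  "series": [
    {"jaw": 1, "linear": [0, 0, 0], "roll": -0.15},
    {"jaw": 1, "linear": [0, 0, 0], "roll": -0.3},
    {"jaw": 1, "linear": [0, 0, 0], "roll": -0.45},
    {"jaw": 1, "linear": [-0.0005, 0, 0], "roll": -0.6},
    {"jaw": 1, "linear": [-0.001, 0, 0], "roll": -0.75},
    {"jaw": 1, "linear": [-0.001, 0, 0], "roll": -0.9},
    {"jaw": 1, "linear": [-0.001, 0, 0], "roll": -1},
    {"jaw": 1, "linear": [-0.001, 0, 0], "roll": -1},
    {"jaw": 1, "linear": [-0.001, 0, 0], "roll": -1}
  ]
}}

```text
t: 28.22
tool_pos: [0.5718, 0.0592, 0.0828]
orientation: [2.068, 0.327, -2.031]
force: [-4.6, 1.7, -1.8]
opening: 0.0439
```

Emit:
{"fn": "apply_moves", "kwargs": {
  "series": [
    {"jaw": 1, "linear": [0, 0, 0], "roll": -0.15},
    {"jaw": 1, "linear": [0, 0, 0], "roll": -0.3},
    {"jaw": 1, "linear": [0, 0, 0], "roll": -0.45},
    {"jaw": 1, "linear": [-0.0005, 0, 0], "roll": -0.6},
    {"jaw": 1, "linear": [-0.001, 0, 0], "roll": -0.75},
    {"jaw": 1, "linear": [-0.001, 0, 0], "roll": -0.9},
    {"jaw": 1, "linear": [-0.001, 0, 0], "roll": -1},
    {"jaw": 1, "linear": [-0.001, 0, 0], "roll": -1},
    {"jaw": 1, "linear": [-0.001, 0, 0], "roll": -1},
    {"jaw": 1, "linear": [-0.001, 0, 0], "roll": -1}
  ]
}}

```text
t: 29.48
tool_pos: [0.5717, 0.0591, 0.0834]
orientation: [1.738, 0.764, -1.707]
force: [-4.8, -0.7, -0.3]
opening: 0.0436
```

Run:
```python
from h import *
s=read_state();print(s["t"],s["tool_pos"],s["force"],s["wrist_torque"],s["q"],s["opening"]);print(R.from_rotvec(s["orientation"]).as_matrix().round(3))
a=read_camera("wrist")["pixels"];cv2.imwrite("pics/w8.png",a);b=cv2.imread("pics/w7.png")
f=lambda i:cv2.resize(i[140:300,210:430],None,fx=3.5,fy=1.85*1.0,interpolation=cv2.INTER_CUBIC)
f=lambda i:cv2.resize(i[150:290,220:420],None,fx=2.1,fy=2.1,interpolation=cv2.INTER_CUBIC)
t=cv2.resize(read_camera("top")["pixels"][165:275,255:415],None,fx=2.4,fy=2.4,interpolation=cv2.INTER_CUBIC)
o=np.zeros((588,790,3),np.uint8);o[:294,:420]=f(b);o[294:588,:420]=f(a);o[:264,406:790]=t;cv2.imwrite("pics/end.png",o)
```

```text
29.475 [0.57172318 0.05910942 0.08339408] [-4.8217349  -0.70188482 -0.33988453] [0.37110594 1.31736176 0.04880273] [1.27566168e-02 1.50711506e-01 1.71975412e+00 1.70505142e-03
 1.25401015e+00 7.43103718e-01] 0.04357191063034988
[[ 0.017  0.744 -0.667]
 [ 0.002 -0.668 -0.745]
 [-1.     0.012 -0.013]]
```

View pics/end.png

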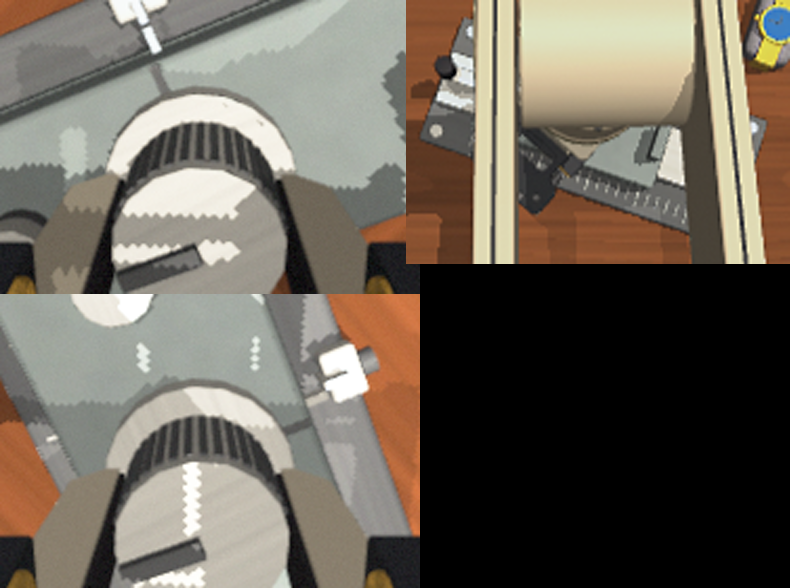

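The last picture agrees. At the stop the rib lay parallel to the bed edge, towards the lever hub (+y). It now points opposite to the pointer (-x). The pointer and clip blade are in line, and the knob lies on the rail line. Handing in.

```bash
python3 -c "
from plant import *
print(close_job())"
```

```text
the job is handed in; nothing more can be done
None
```

I did the whole sequence and handed the job in at about 29.6 s of the 72 s, with the gripper still holding the cap. No verdict was reported.

**Steps done:**
- I swung the lever open to its stop, about 1.1 rad.
- I slid the carriage about 47 mm by the fin until the pointer met the index.
- I swung the lever back and locked it.
- I screwed the cap down to its hard stop, backed it off 90° and kept hold of it.

**Last checks:**
- **Pointer:** it measured within 1 mm of the index blade, and still looked in line in the final picture.
- **Lever:** it was against its locked stop, with 13.6 N pushing back there; the knob lies on the rail line in the final view.
- **Cap bottomed out:** wrist torque rose to 0.62 N m, against about 0.02 while turning, and the rib pointed to +y.
- **Cap backed off:** the rib now points to -x, a quarter turn back.
- **Grip:** the gripper was set to 20 N, with the fingers 43.6 mm apart on the 44 mm cap.
- **Bystanders:** the tool never came near the watch, tray or loupe, but I did not measure their positions again at the end.

**Small disagreements:** two estimates of the cap's axis differed by about 2.4 mm, so I gripped between them. The hand also turned about 0.14 rad more than the cap had left, so it slipped slightly at the stop.

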